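# Push the reagent caps home, smallest bottle first

### The job

The caps of the three brown reagent bottles are only half on. With the fingertips, press each cap straight down until it is fully home: the small bottle first because it evaporates fastest, then the medium one, then the large one. Press gently, do not tip or lift the bottles, and leave them and the other things on the bench standing where they are.

Things in the scene. Friction and masses are not known exactly. Their poses are not given: they have to be found in the camera images.
- small_bottle: small reagent bottle: loose, round, brown glass, body 38 mm across up to a shoulder 44 mm high, neck 24 mm across, white paper label, about 90 g. Origin at the centre of its underside; z up along the bottle.
- small_cap (a joint): how far the small bottle's cap has been pushed down (m): 0 is fully raised, 0.010 is fully home against a hard stop; it starts between 0 and 0.0025. It slides straight down along the bottle with a steady drag of about 3 N and stays where it is left.
- small_cap_top (a point): centre of the flat top of the small bottle's plain white round cap (30 mm across, 18 mm tall), on the bottle's axis. It is 74 mm above the bottle's underside with the cap fully raised (a band of brown neck shows below the cap) and 64 mm with the cap fully home. It moves with the cap.
- medium_bottle: medium reagent bottle: loose, round, brown glass, body 54 mm across up to a shoulder 58 mm high, neck 31 mm across, white paper label, about 200 g. Origin at the centre of its underside; z up along the bottle.
- medium_cap (a joint): how far the medium bottle's cap has been pushed down (m): 0 is fully raised, 0.010 is fully home against a hard stop; it starts between 0 and 0.0025. It slides straight down along the bottle with a steady drag of about 3 N and stays where it is left.
- medium_cap_top (a point): centre of the flat top of the medium bottle's plain white round cap (38 mm across, 20 mm tall), on the bottle's axis. It is 91 mm above the bottle's underside with the cap fully raised (a band of brown neck shows below the cap) and 81 mm with the cap fully home. It moves with the cap.
- large_bottle: large reagent bottle: loose, round, brown glass, body 72 mm across up to a shoulder 72 mm high, neck 40 mm across, white paper label, about 420 g. Origin at the centre of its underside; z up along the bottle.
- large_cap (a joint): how far the large bottle's cap has been pushed down (m): 0 is fully raised, 0.010 is fully home against a hard stop; it starts between 0 and 0.0025. It slides straight down along the bottle with a steady drag of about 3 N and stays where it is left.
- large_cap_top (a point): centre of the flat top of the large bottle's plain white round cap (48 mm across, 22 mm tall), on the bottle's axis. It is 108 mm above the bottle's underside with the cap fully raised (a band of brown neck shows below the cap) and 98 mm with the cap fully home. It moves with the cap.
- scale: bystander: loose grey pocket scale with a steel pan, 75 x 125 x 20 mm. Origin at the centre of its underside, long side along its y.
- rack: bystander: loose white test-tube rack with nine glass tubes, 160 x 60 mm, 81 mm high over the tubes. Origin at the centre of its underside, long side along its x.
- jar: bystander: loose squat green glass jar with a wide yellow lid already closed, 68 mm across, 64 mm high. Origin at the centre of its underside.
- analyser: fixed white analyser on the robot's left, an obstacle: 260 mm (its x) by 300 mm (its y), front deck 60 mm high on its -y side, rear part 105 mm high, an open lid standing up to 195 mm above its middle. Origin at the centre of its underside.
Not all that is in view belongs to the job. What is shaped like the small_bottle but green or yellow is not meant. Leave any blue look-alike of the medium_bottle alone.

How it is judged:
On the way, in this order (a step that is already met when the one before it is completed fails the run):
1. the small bottle's cap is pressed home (value of joint small_cap above 0.008 m), for 0.1 s.
2. the medium bottle's cap is pressed home (value of joint medium_cap above 0.008 m), for 0.1 s.
3. the large bottle's cap is pressed home (value of joint large_cap above 0.008 m), for 0.1 s.
At the end, for the whole second after the job is handed in: All three caps are home (pushed down more than 8 of 10 mm), in the order small, medium, large; each bottle stands upright on the bench (within 0.08 rad), at rest and within 20 mm of where it started (value of joint each of small_cap, medium_cap, large_cap above 0.008 m and angle between each of small_bottle, medium_bottle, large_bottle's own z axis and vertical below 0.08 rad and height (world z) of each of small_bottle, medium_bottle, large_bottle below 0.005 m and distance of each of small_bottle, medium_bottle, large_bottle from where it was at the start of the episode below 0.02 m and linear speed of each of small_bottle, medium_bottle, large_bottle below 0.02 m/s); the robot touches nothing.
It fails at once if a bottle is shoved or carried more than 20 mm from where it stood, or lifted more than 10 mm (distance of any of small_bottle, medium_bottle, large_bottle from where it was at the start of the episode above 0.02 m or height (world z) of any of small_bottle, medium_bottle, large_bottle above 0.01 m).
It fails at once if a bottle is tipped more than about 15 degrees (angle between any of small_bottle, medium_bottle, large_bottle's own z axis and vertical above 0.26 rad).
It fails at once if the robot presses on a bottle or its cap with more than 35 N (contact force between any of the fingers, the arm and small_bottle above 35 N or contact force between any of the fingers, the arm and medium_bottle above 35 N or contact force between any of the fingers, the arm and large_bottle above 35 N).
It fails at once if the pocket scale, the tube rack or the jar is moved more than 15 mm (distance of any of scale, rack, jar from where it was at the start of the episode above 0.015 m).
It also fails if it takes over 51 s, if anything falls off the work surface, if the arm or the gripper's body presses on something with over 40 N, if the wrist force passes 120 N, or if a joint passes its speed limit or range.

### The arm

A 6-joint arm with a two-finger parallel gripper is mounted at the origin on the work surface. World frame = base frame: x ahead of the robot, y to its left, z up, the work surface at z = 0. Lengths are in m, angles in rad, forces in N, time in s.
With the tool pointing down it reaches from about 0.4 to 0.825 m from the base axis. Payload 7 kg.
Tool frame: the origin (TCP) lies on the centre line of the jaws, within the pads' length; the fingertips stand 17 mm ahead of it and the grasp point (between the pads) lies 2 mm behind it; z points along the fingers, y is the line along which they close (so a half turn about z gives the same grasp; the last joint's range is limited). The gripper opens to 88 mm and grips with 3 to 60 N. Pads are 19 mm wide; open, the fingers measure 130 mm over their backs; the gripper's body (78 mm by 193 mm) begins 47 mm behind the grasp point.
Start: joints at [-0.883, 0.359, 0.012, 0, -1.224, -0.288], TCP at [0.263, -0.622, 0.244] pointing down, gripper open.
Joint ranges: [-3.07, 3.07], [-1.43, 2.12], [-1.02, 1.25], [-3.03, 1.67], [-3.05, -0], [-3.03, 3.03]. Speed limits (rad/s): [2.39, 2.39, 3.01, 3.14, 3.14, 3.14].

### API

Orientations are given as a 3x3 rotation matrix whose columns are the frame's x, y, z axes.
In Python, from workcell import r gives the robot as it stands.
- The arm moves only by the shell command python3 -m crank 'ROWS' [FORCE]. ROWS is JSON, a list of rows, each a list of 7 numbers: the shift along the tool's x, y, z scaled (see below), then the turn, a rotation vector about the tool's x, y, z scaled (see below), then the opening, from -1 (shut) to 1 (fully open). In form: [[tx, ty, tz, rx, ry, rz, hand], ...]. A call has 1 to 12 rows; each row shifts and turns the commanded pose from where the row before left it, along the tool's axes as they then stand; what a row does not reach is not made up. The controller multiplies each number of a shift by 400 mm and each number of a turn by 0.5 rad. A row lasts 1/10 s, in which the tool goes at most 50 mm and 8.59 degrees, less where a joint would pass 70% of its speed; a pose out of reach is approached as far as the arm can. A call with a number of a shift or a turn outside -1 to 1 is refused whole. A call with a gripper value outside its range is refused whole. The fingers move at their own pace and stop on an object; FORCE is the grip in N (left out, the last holds). Time passes only in rows, so rows that do not move let the fingers close. It gives the time, the measured TCP pose, the force, the opening and the grip force at its end, in the units of the state.
- r.get_obs(): the state, without advancing time (a new reading comes with each control period).
- r.snapshot(name): name is "scene" or "top"; returns (picture, depth): 384x512x3 uint8, red, green, blue; 384x512 float32, m along the optical axis (not along the pixel's ray), 0 where there is no reading.
- r.camera_params(name): a dict with "camera_matrix" (3x3 intrinsics, pixels), "eye" and "attitude" of the camera in the world. Camera axes: x right, y down, z forward; pixel columns grow to the right and rows downward; lengths in m; the calibration is good to about 2 mm. A picture is of the moment at which its call begins. camera_params takes no time and is no camera call.
- r.finish_job(): hands the job in; it is judged then, once.
The state is a dict: "clock": time; "q": joint angles; "dq": joint speeds; "effort": joint torques, N m; "ee_pos": TCP position; "orientation": TCP orientation; "ft_force": force on the tool from outside, world axes, zero at the start; "moment": the same for the moment, N m; "gripper_width": finger opening in m; "finger_force": force on a finger pad.
Only numpy, scipy, OpenCV 4.12 (cv2) and the standard library are available. Lean on these libraries where they do the work, as an engineer would, in place of code of your own. Each camera call takes 0.05 s, during which the arm holds its last target. There are 200 camera calls.

## Working session

There is one attempt and no reset: what is moved stays moved. The work goes in short steps, Python scripts to look and compute and a shell command to move; the robot and the scene stay as the last step left them, time stands still between calls to the robot, and variables do not carry over. Pictures are saved under pics/ and viewed, at most 10 in all, crops included, and the job is handed in when it is done.

```bash
mkdir -p pics; cat > h.py <<'E'
import numpy as np,cv2
from workcell import r
def snap(n,tag):
    p,d=r.snapshot(n); np.savez(f'{tag}.npz',p=p,d=d); cv2.imwrite(f'pics/{tag}.png',cv2.cvtColor(p,cv2.COLOR_RGB2BGR)); return p,d
def cam(n):
    c=r.camera_params(n); return np.array(c['camera_matrix']),np.array(c['eye']),np.array(c['attitude'])
def cloud(n,d):
    K,e,A=cam(n); v,u=np.mgrid[:d.shape[0],:d.shape[1]]
    P=np.stack([(u-K[0,2])/K[0,0]*d,(v-K[1,2])/K[1,1]*d,d],-1)
    return P@A.T+e
E
python3 - <<'E'
from h import *
for n in('top','scene'):
    snap(n,n+'0'); print(r.camera_params(n))
o=r.get_obs();print({k:np.round(o[k],3) for k in o})
E
```

```text
{'camera_matrix': array([[482.54557542,   0.        , 257.14077205],
       [  0.        , 482.54557542, 194.92055996],
       [  0.        ,   0.        ,   1.        ]]), 'eye': array([0.41131424, 0.08914483, 1.63274335]), 'attitude': array([[ 2.11016774e-02, -9.95231205e-01,  9.52342742e-02],
       [-9.99774753e-01, -2.12221491e-02, -2.52227374e-04],
       [ 2.27210052e-03, -9.52075005e-02, -9.95454856e-01]])}
{'camera_matrix': array([[386.19874783,   0.        , 246.52262488],
       [  0.        , 386.19874783, 184.03881753],
       [  0.        ,   0.        ,   1.        ]]), 'eye': array([ 1.02972653, -0.75912974,  0.97684182]), 'attitude': array([[ 0.88743203,  0.30185259, -0.34835243],
       [ 0.46065971, -0.60708242,  0.6474902 ],
       [-0.01603204, -0.73507547, -0.67779571]])}
{'clock': np.float64(0.1), 'q': array([-0.883,  0.359,  0.011, -0.   , -1.224, -0.288]), 'dq': array([-0.001, -0.002,  0.001,  0.001,  0.   ,  0.001]), 'effort': array([-2.0000e-03, -5.8416e+01,  2.9375e+01,  7.0160e+00,  1.0000e-02,
       -0.0000e+00]), 'ee_pos': array([ 0.263, -0.621,  0.243]), 'orientation': array([[-0.921, -0.389, -0.001],
       [-0.389,  0.921,  0.001],
       [ 0.   ,  0.001, -1.   ]]), 'ft_force': array([ 0.289, -0.393, -0.847]), 'moment': array([ 0.01 , -0.036, -0.024]), 'finger_force': np.float64(0.0), 'gripper_width': np.float64(0.087)}
```

View pics/top0.png

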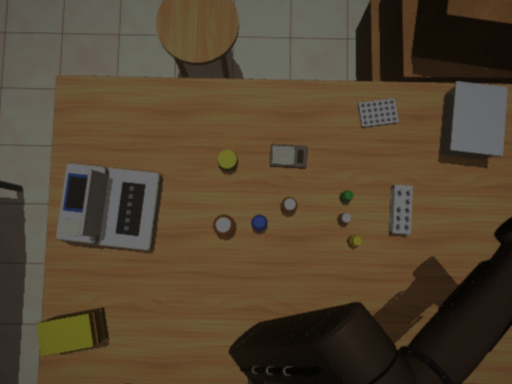

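View pics/scene0.png

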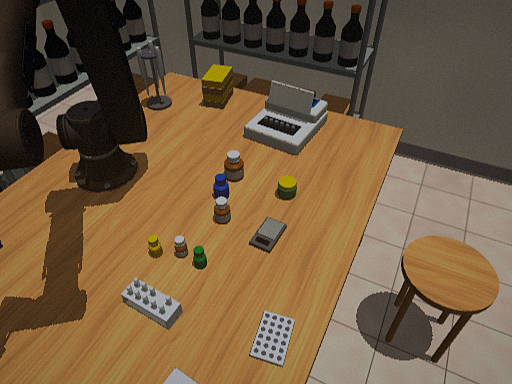

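The top view shows three white-capped brown bottles: large at about (224,225), medium at (290,204) and small at (346,218). The look-alikes are blue at (260,223), green at (347,196) and yellow at (355,241). The white-capped brown ones fit the description, so I'll confirm them in an enlarged crop and measure them.

```bash
python3 - <<'E'
from h import *
z=np.load('top0.npz');p,d=z['p'],z['d'];C=cloud('top',d)
s=np.load('scene0.npz')['p'];a=cv2.resize(s[135:275,130:300],None,fx=3,fy=3,interpolation=2)
b=cv2.resize(p[180:260,200:425],None,fx=3.4,fy=3.4,interpolation=2)
w=max(a.shape[1],b.shape[1]);o=np.zeros((a.shape[0]+b.shape[0],w,3),np.uint8)
o[:a.shape[0],:a.shape[1]]=a;o[a.shape[0]:,:b.shape[1]]=b
o=cv2.resize(o,None,fx=.85,fy=.85);print(o.shape)
cv2.imwrite('pics/crop.png',o[...,::-1])
K,e,A=cam('top')
for n,u,v,h,R in(('S',346,218,.073,.015),('M',290,204,.090,.019),('L',224,225,.107,.024),('blue',260,223,.09,.019),('grn',347,196,.073,.015),('yel',355,241,.073,.015)):
    X=C[v-16:v+17,u-16:u+17].reshape(-1,3);c0=C[v,u]
    X=X[np.hypot(*(X-c0)[:,:2].T)<R*2]
    top=np.percentile(X[:,2],96)
    q=X[X[:,2]>top-.006]
    (cx,cy),rad=cv2.minEnclosingCircle(q[:,:2].astype(np.float32))
    print(n,'z',round(float(top),4),'med',np.median(q,0).round(4),'n',len(q),'circ',round(cx,4),round(cy,4),round(rad,4), 'reach',round(float(np.hypot(cx,cy)),3))
# tall stuff list near the row
for n,u,v in(('rack',402,210),('jar',228,159),('scale',289,155),('anal',135,208)):print(n,C[v,u].round(3))
E
```

```text
(588, 650, 3)
S z 0.0752 med [ 0.4949 -0.1999  0.0734] n 59 circ 0.4944 -0.201 0.0151 reach 0.534
M z 0.0929 med [ 0.5348 -0.017   0.0902] n 88 circ 0.5343 -0.0167 0.0188 reach 0.535
L z 0.1118 med [0.4611 0.1948 0.1092] n 122 circ 0.4632 0.194 0.0235 reach 0.502
blue z 0.0943 med [0.4723 0.0807 0.0923] n 93 circ 0.4737 0.0794 0.0183 reach 0.48
grn z 0.0785 med [ 0.5696 -0.2087  0.0757] n 51 circ 0.5691 -0.2088 0.0142 reach 0.606
yel z 0.0778 med [ 0.4245 -0.2376  0.0755] n 57 circ 0.4216 -0.2353 0.0146 reach 0.483
rack [ 0.523 -0.389  0.048]
jar [0.677 0.187 0.068]
scale [ 0.703 -0.016  0.024]
anal [0.51  0.486 0.062]
```

View pics/crop.png

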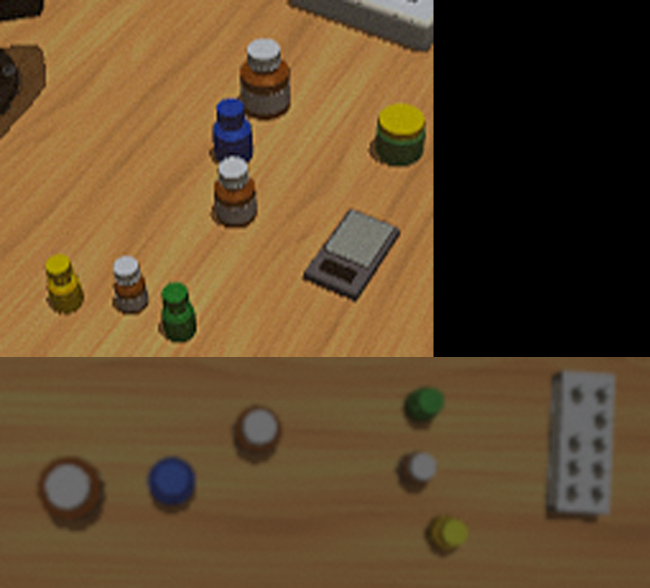

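The crop confirms it: the white-capped brown bottles are S, M and L, and their heights and cap radii match the description. I'll shut the gripper and move above the small bottle.

```bash
python3 -m crank '[[-0.0944,0.0744,0,0,0,0,-1],[-0.0944,0.0744,0,0,0,0,-1],[-0.0944,0.0744,0,0,0,0,-1],[-0.0944,0.0744,0,0,0,0,-1],[-0.0944,0.0744,0,0,0,0,-1],[-0.0944,0.0744,0,0,0,0,-1],[-0.0944,0.0744,0,0,0,0,-1],[-0.0944,0.0744,0,0,0,0,-1],[-0.0944,0.0744,0,0,0,0,-1],[-0.0944,0.0744,0,0,0,0,-1],[0,0,0,0,0,0,-1],[0,0,0,0,0,0,-1]]' 20
cat >> h.py <<'E'
def go(x,y,tipz):
    o=r.get_obs();R=np.array(o['orientation']);p=np.array(o['ee_pos'])
    D=np.array([x,y,tipz+.017])-p
    print('t',round(float(o['clock']),2),'tip',(p-[0,0,.017]).round(4),'F',np.round(o['ft_force'],2),'w',round(float(o['gripper_width']),4),'zax',R[:,2].round(4))
    print('shift units',(R.T@D/.4).round(4),'dist',np.linalg.norm(D).round(4))
E
python3 -c "
from h import *
go(.4946,-.2005,.085)"
```

```text
clock: 1.3
ee_pos: [0.495, -0.1995, 0.2432]
orientation: [[-0.92, -0.392, -0.001], [-0.392, 0.92, 0.0], [0.001, 0.0, -1.0]]
ft_force: [-0.3, -0.5, -0.4]
gripper_width: 0.0011
finger_force: 0.0
t 1.3 tip [ 0.495  -0.1995  0.2262] F [-0.26 -0.51 -0.39] w 0.0011 zax [-8.e-04  1.e-04 -1.e+00]
shift units [ 0.0016 -0.0022  0.3531] dist 0.1412
```

```bash
python3 -m crank '[[0.0015,-0.002,0.1,0,0,0,-1],[0,0,0.1,0,0,0,-1],[0,0,0.1,0,0,0,-1],[0,0,0.05,0,0,0,-1],[0,0,0,0,0,0,-1],[0,0,0,0,0,0,-1]]'
python3 - <<'E'
from h import *
p,d=snap('scene','s1'); go(.4946,-.2005,.064)
cv2.imwrite('pics/s1c.png',cv2.resize(p[170:290,110:270],None,fx=4,fy=4,interpolation=2)[...,::-1])
E
```

```text
clock: 1.9
ee_pos: [0.4943, -0.2026, 0.104]
orientation: [[-0.922, -0.388, -0.001], [-0.388, 0.922, -0.0], [0.001, -0.0, -1.0]]
ft_force: [0.9, -0.3, 0.3]
gripper_width: 0.0003
finger_force: 0.0
t 1.95 tip [ 0.495  -0.2025  0.0877] F [-0.52  0.4   0.23] w 0.0001 zax [ 1.3e-03 -5.0e-04 -1.0e+00]
shift units [-0.001   0.005   0.0594] dist 0.0238
```

View pics/s1c.png

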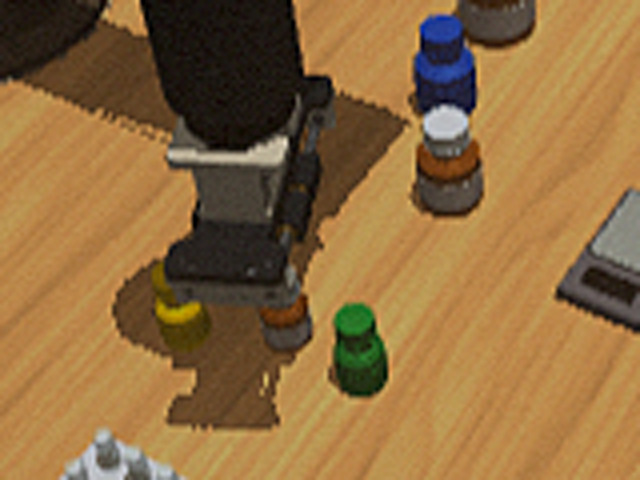

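The hand hangs over the small bottle (its body is at about (287,320) in the crop), with green and yellow clear of it. The cap itself is hidden. I'll press in small steps and watch the force.

```bash
python3 -m crank '[[0,0.003,0.01,0,0,0,-1],[0,0,0.01,0,0,0,-1],[0,0,0.005,0,0,0,-1],[0,0,0.005,0,0,0,-1],[0,0,0.0025,0,0,0,-1],[0,0,0.0025,0,0,0,-1],[0,0,0,0,0,0,-1]]'
python3 -c "
from h import *
go(.4946,-.2005,.064)"
```

```text
clock: 2.65
ee_pos: [0.494, -0.2005, 0.0895]
orientation: [[-0.921, -0.389, -0.0], [-0.389, 0.921, -0.0], [0.0, -0.0, -1.0]]
ft_force: [-0.1, 0.4, 0.1]
gripper_width: 0.0003
finger_force: 0.0
t 2.65 tip [ 0.494  -0.2005  0.0725] F [-0.12  0.38  0.06] w 0.0003 zax [-1.e-04 -0.e+00 -1.e+00]
shift units [-0.0013 -0.0006  0.0213] dist 0.0085
```

```bash
python3 -m crank '[[0,0,0.0025,0,0,0,-1],[0,0,0.0025,0,0,0,-1],[0,0,0.0025,0,0,0,-1],[0,0,0,0,0,0,-1]]'; python3 -m crank '[[0,0,0.0025,0,0,0,-1],[0,0,0.0025,0,0,0,-1],[0,0,0,0,0,0,-1]]'
```

```text
clock: 3.05
ee_pos: [0.4941, -0.2005, 0.0865]
orientation: [[-0.921, -0.389, 0.0], [-0.389, 0.921, -0.0], [-0.0, -0.0, -1.0]]
ft_force: [0.5, 0.4, 0.7]
gripper_width: 0.0004
finger_force: 0.8
clock: 3.35
ee_pos: [0.4941, -0.2005, 0.0845]
orientation: [[-0.921, -0.389, 0.0], [-0.389, 0.921, 0.0], [-0.0, -0.0, -1.0]]
ft_force: [-0.2, 0.4, 1.2]
gripper_width: 0.0005
finger_force: 0.7
```

```bash
python3 -m crank '[[0,0,0.0025,0,0,0,-1],[0,0,0.0025,0,0,0,-1],[0,0,0,0,0,0,-1]]'; python3 -m crank '[[0,0,0.0025,0,0,0,-1],[0,0,0,0,0,0,-1]]'
```

```text
clock: 3.65
ee_pos: [0.494, -0.2005, 0.0824]
orientation: [[-0.921, -0.389, 0.0], [-0.389, 0.921, -0.0], [-0.0, -0.0, -1.0]]
ft_force: [0.7, 0.4, 1.3]
gripper_width: 0.0003
finger_force: 0.6
clock: 3.85
ee_pos: [0.494, -0.2005, 0.0814]
orientation: [[-0.921, -0.389, 0.0], [-0.389, 0.921, 0.0], [-0.0, 0.0, -1.0]]
ft_force: [0.3, 0.1, 1.4]
gripper_width: 0.0003
finger_force: 0.7
```

```bash
python3 -m crank '[[0,0,0.0013,0,0,0,-1],[0,0,0,0,0,0,-1]]' | grep -E "ee|ft|fing"; python3 -m crank '[[0,0,0.0013,0,0,0,-1],[0,0,0,0,0,0,-1]]'| grep -E "ee|ft|fing"
```

```text
ee_pos: [0.4941, -0.2005, 0.0813]
ft_force: [0.1, 1.2, 4.8]
finger_force: 2.4
ee_pos: [0.4943, -0.2006, 0.0812]
ft_force: [-1.8, 1.1, 9.7]
finger_force: 4.7
```

The stop is reached at tip height 0.064, as specified, so the small cap is home. Next I'll lift and move to the medium bottle.

```bash
python3 -m crank '[[0,0,-0.02,0,0,0,-1],[0,0,-0.09,0,0,0,-1],[0,0,-0.1,0,0,0,-1],[-0.0678,0.096,0,0,0,0,-1],[-0.0678,0.096,0,0,0,0,-1],[-0.0678,0.096,0,0,0,0,-1],[-0.0678,0.096,0,0,0,0,-1],[0,0,0,0,0,0,-1],[0,0,0,0,0,0,-1]]'
python3 - <<'E'
from h import *
p,d=snap('scene','s2'); go(.5343,-.0167,.097)
cv2.imwrite('pics/s2c.png',cv2.resize(p[150:290,110:290],None,fx=4,fy=4,interpolation=2)[...,::-1])
E
```

```text
clock: 5.15
ee_pos: [0.5339, -0.0157, 0.1644]
orientation: [[-0.92, -0.391, -0.001], [-0.391, 0.92, -0.0], [0.001, 0.0, -1.0]]
ft_force: [-1.0, -0.8, -0.7]
gripper_width: 0.0005
finger_force: 0.0
t 5.2 tip [ 0.5337 -0.0167  0.1474] F [-0.21 -0.66 -0.49] w 0.0005 zax [-9.e-04 -1.e-04 -1.e+00]
shift units [-0.0015 -0.0007  0.1259] dist 0.0504
```

View pics/s2c.png

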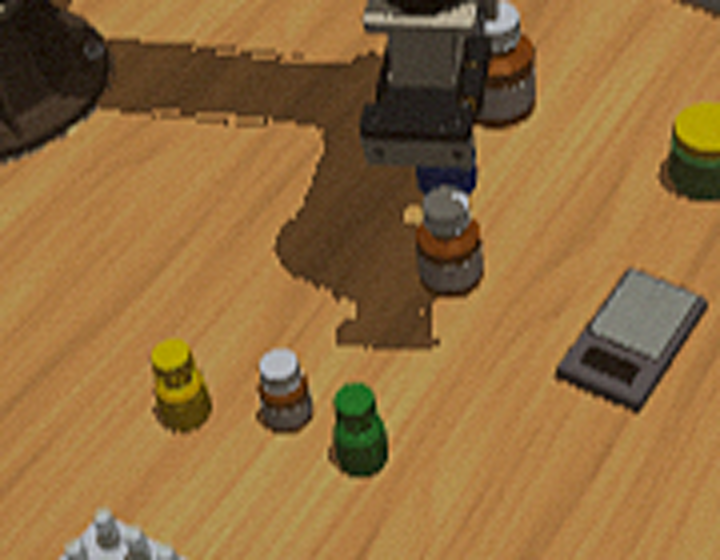

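The small cap now sits low on its upright bottle at crop (283,390). The fingers are above the medium cap at (447,210). I'll lower and press.

```bash
python3 -m crank '[[-0.0015,0,0.06,0,0,0,-1],[0,0,0.05,0,0,0,-1],[0,0,0.015,0,0,0,-1],[0,0,0.0025,0,0,0,-1],[0,0,0.0025,0,0,0,-1],[0,0,0.0025,0,0,0,-1],[0,0,0.0025,0,0,0,-1],[0,0,0.0025,0,0,0,-1],[0,0,0.0025,0,0,0,-1],[0,0,0,0,0,0,-1]]' | grep -E "ee|ft|fing"; python3 -m crank '[[0,0,0.0025,0,0,0,-1],[0,0,0.0025,0,0,0,-1],[0,0,0.0025,0,0,0,-1],[0,0,0.0025,0,0,0,-1],[0,0,0,0,0,0,-1]]' | grep -E "ee|ft|fing"
```

```text
ee_pos: [0.5346, -0.0165, 0.1085]
ft_force: [0.3, 0.0, 0.2]
finger_force: 0.0
ee_pos: [0.5347, -0.0166, 0.1045]
ft_force: [-0.5, -0.1, 1.7]
finger_force: 0.7
```

```bash
python3 -m crank '[[0,0,0.0025,0,0,0,-1],[0,0,0.0025,0,0,0,-1],[0,0,0.0025,0,0,0,-1],[0,0,0.0025,0,0,0,-1],[0,0,0.0025,0,0,0,-1],[0,0,0,0,0,0,-1]]' | grep -E "ee|ft|fing"; python3 -m crank '[[0,0,0.0025,0,0,0,-1],[0,0,0.0013,0,0,0,-1],[0,0,0,0,0,0,-1]]' | grep -E "ee|ft|fing"
```

```text
ee_pos: [0.5347, -0.0166, 0.0993]
ft_force: [1.1, 0.3, 0.8]
finger_force: 0.4
ee_pos: [0.5348, -0.0166, 0.0983]
ft_force: [-2.5, 0.6, 5.4]
finger_force: 2.9
```

```bash
python3 -m crank '[[0,0,0.0013,0,0,0,-1],[0,0,0,0,0,0,-1]]' | grep -E "ee|ft|fing"
```

```text
ee_pos: [0.535, -0.0166, 0.0983]
ft_force: [-2.2, 0.3, 9.6]
finger_force: 5.0
```

The medium cap hit its stop at tip height 0.081, so it is home. On to the large bottle.

```bash
python3 -m crank '[[0,0,-0.02,0,0,0,-1],[0,0,-0.09,0,0,0,-1],[0,0,-0.1,0,0,0,-1],[-0.0076,0.1112,0,0,0,0,-1],[-0.0076,0.1112,0,0,0,0,-1],[-0.0076,0.1112,0,0,0,0,-1],[-0.0076,0.1112,0,0,0,0,-1],[-0.0076,0.1112,0,0,0,0,-1],[0,0,0,0,0,0,-1],[0,0,0,0,0,0,-1]]' | grep -E "ee|ft"
python3 - <<'E'
from h import *
p,d=snap('scene','s3'); go(.4625,.1942,.113)
cv2.imwrite('pics/s3c.png',cv2.resize(p[100:270,130:310],None,fx=3.5,fy=3.5,interpolation=2)[...,::-1])
E
```

```text
ee_pos: [0.4616, 0.1952, 0.1815]
ft_force: [-0.2, 0.3, -0.6]
t 8.85 tip [0.4618 0.1943 0.1644] F [ 0.28 -0.02 -0.41] w -0.0 zax [-3.e-04 -2.e-04 -1.e+00]
shift units [-0.0015 -0.0008  0.1286] dist 0.0514
```

View pics/s3c.png

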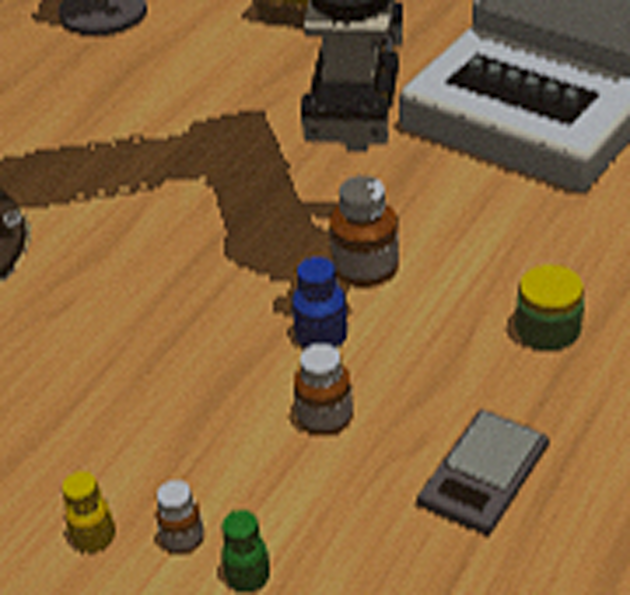

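The medium cap at crop (322,362) sits low on its upright bottle. The hand is above the large cap at (362,195) and clear of the analyser.

```bash
python3 -m crank '[[-0.0015,0,0.06,0,0,0,-1],[0,0,0.05,0,0,0,-1],[0,0,0.015,0,0,0,-1],[0,0,0.005,0,0,0,-1],[0,0,0.0025,0,0,0,-1],[0,0,0.0025,0,0,0,-1],[0,0,0.0025,0,0,0,-1],[0,0,0.0025,0,0,0,-1],[0,0,0.0025,0,0,0,-1],[0,0,0.0025,0,0,0,-1],[0,0,0,0,0,0,-1]]' | grep -E "ee|ft|fing"; python3 -m crank '[[0,0,0.0025,0,0,0,-1],[0,0,0.0025,0,0,0,-1],[0,0,0.0025,0,0,0,-1],[0,0,0,0,0,0,-1]]' | grep -E "ee|ft|fing"
```

```text
ee_pos: [0.4627, 0.1946, 0.1236]
ft_force: [-0.2, 1.2, 2.2]
finger_force: 0.6
ee_pos: [0.4627, 0.1945, 0.1204]
ft_force: [0.5, 0.8, 1.2]
finger_force: 0.6
```

Tip height is 0.1034 and home is 0.098.

```bash
python3 -m crank '[[0,0,0.0025,0,0,0,-1],[0,0,0.0025,0,0,0,-1],[0,0,0.0025,0,0,0,-1],[0,0,0.0025,0,0,0,-1],[0,0,0,0,0,0,-1]]' | grep -E "ee|ft|fing"; python3 -m crank '[[0,0,0.0025,0,0,0,-1],[0,0,0.0013,0,0,0,-1],[0,0,0,0,0,0,-1]]' | grep -E "ee|ft|fing"
```

```text
ee_pos: [0.4627, 0.1945, 0.1163]
ft_force: [-0.6, -0.3, 0.8]
finger_force: 0.5
ee_pos: [0.4628, 0.1945, 0.1153]
ft_force: [-1.5, 0.7, 6.0]
finger_force: 3.0
```

```bash
python3 -m crank '[[0,0,0.0013,0,0,0,-1],[0,0,0,0,0,0,-1]]' | grep -E "ee|ft|fing"
```

```text
ee_pos: [0.4628, 0.1945, 0.1152]
ft_force: [-3.5, -1.6, 10.5]
finger_force: 5.4
```

The large cap hit its stop at tip height 0.098. I'll lift away and check all three.

```bash
python3 -m crank '[[0,0,-0.02,0,0,0,-1],[0,0,-0.09,0,0,0,-1],[0,0,-0.12,0,0,0,-1],[0,0,-0.12,0,0,0,-1],[0,0,0,0,0,0,-1],[0,0,0,0,0,0,-1]]' | grep -E "ee|ft"
python3 - <<'E'
from h import *
p,d=snap('scene','s4');C=cloud('scene',d);C0=cloud('scene',np.load('scene0.npz')['d'])
for n,x,y,R in(('S',.4944,-.201,.012),('M',.5343,-.0167,.016),('L',.463,.194,.02)):
    f=lambda C:np.median((q:=C[np.hypot(C[...,0]-x,C[...,1]-y)<R])[q[:,2]>np.percentile(q[:,2],50)][:,2])if 1 else 0
    print(n,[round(float(np.percentile(Q[np.hypot(Q[...,0]-x,Q[...,1]-y)<R][:,2][lambda_:=slice(None)],[50])[0]),4) for Q in(C0,C[C[...,2]<.14][None])])
cv2.imwrite('pics/s4c.png',cv2.resize(p[100:270,130:310],None,fx=3.5,fy=3.5,interpolation=2)[...,::-1])
E
```

```text
ee_pos: [0.4628, 0.1946, 0.2557]
ft_force: [-0.3, -0.4, -0.4]
S [0.0702, 0.0633]
M [0.0868, 0.0792]
L [0.1047, 0.0963]
```

View pics/s4c.png

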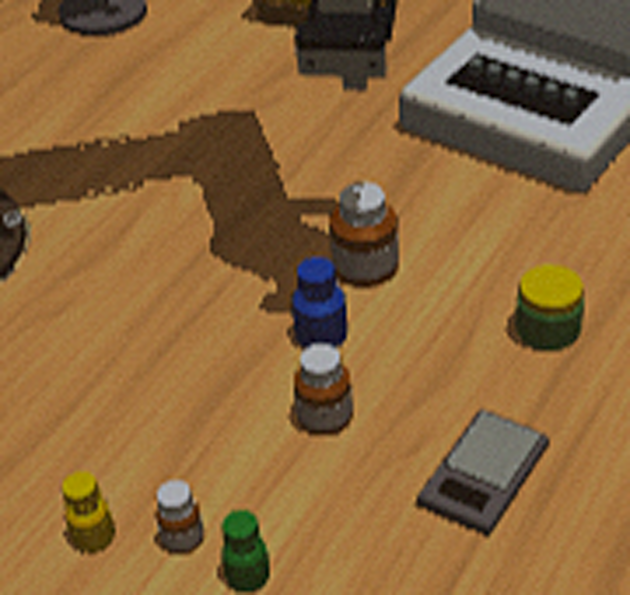

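All three caps are down: small at crop (177,495), medium at (322,360), large at (362,203). The bottles stand upright in their original places, and the cap tops measure 7 to 8.5 mm lower than at the start, which fits home.

```bash
python3 -c "
from workcell import r
print(r.finish_job())"
```

```text
the job is handed in; nothing more can be done
None
```

I pressed the small, medium and large caps home in that order, each to its hard stop at about 10 N; in the last picture the bottles stood upright where they started, and the job is handed in (it returned no verdict).

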